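Release the latched key of a parts counter

ROBOT

A 6-joint arm with a two-finger parallel gripper is mounted at the origin on the work surface. World frame = base frame: x ahead of the robot, y to its left, z up, the work surface at z = 0. Lengths are in m, angles in rad, forces in N, time in s.
With the tool pointing down it reaches from about 0.275 to 1 m from the base axis. Payload 8.4 kg.
Tool frame: the origin (TCP) lies at the very end of the fingers, on their centre line; the grasp point (between the pads) lies 19 mm behind it; z points along the fingers, y is the line along which they close (so a half turn about z gives the same grasp; the last joint's range is limited). The gripper opens to 85 mm and grips with 20 to 120 N. Pads are 22 mm wide; open, the fingers measure 114 mm over their backs; the gripper's body (76 mm by 85 mm) begins 54 mm behind the grasp point. The pads swing forward as they close: fully open they stand 13 mm farther back than shut.
Start: joints at [1.298, 0.353, 1.633, -0, 1.155, -0.002], TCP at [0.167, 0.602, 0.231] pointing down, gripper open.
Joint ranges: [-2.63, 2.63], [-0.92, 2.1], [0.06, 2.66], [-1.3, 4.44], [0, 2.69], [-3.02, 3.02]. Speed limits (rad/s): [2.22, 2.22, 2.79, 3.14, 3.14, 3.14].

INTERFACE

Orientations are given as a unit quaternion [x, y, z, w].
In Python, from cell import robot, optics gives the robot as it stands. The module is installed in compiled form; this text tells all that it offers.
- The arm moves only by the tool send_rows, never from a script. Its argument "commands" is one flat list of numbers, 6 for each row, row after row: the shift along the tool's x, y, z each as a share of 0.03 m, from -1 to 1, then the turn, a rotation vector about the tool's x, y, z each as a share of pi rad, from -1 to 1. A call has 1 to 10 rows; each row shifts and turns the commanded pose from where the row before left it, along the tool's axes as they then stand; what a row does not reach is not made up. A row lasts 1/12 s, in which the tool goes at most 41.7 mm and 7.16 degrees, less where a joint would pass 70% of its speed; a pose out of reach is approached as far as the arm can. A call with a number of a shift or a turn outside -1 to 1 is refused whole. A call with a gripper value outside its range is refused whole. "jaw" is the opening, from 0 (shut) to 1 (fully open), set as the call begins (left out, the last holds). The fingers move at their own pace and stop on an object; "grip_force" is the grip in N (left out, the last holds). Time passes only in rows, so rows that do not move let the fingers close. It gives the time, the measured TCP pose, the force, the opening and the grip force at its end, in the units of the state.
- robot.get_state(): the state, without advancing time (a new reading comes with each control period).
- optics.capture(name): name is "side" or "top" or "wrist"; returns a dict with "color" (480x640x3 uint8, red, green, blue), "K" (3x3 intrinsics, pixels), "distortion" ([k1, k2, p1, p2, k3] as OpenCV has them; the pictures are not rectified), "xyz" and "attitude" of the camera in the world; the wrist camera has in their place "T_tool_cam" (4x4, takes a point from camera to tool coordinates, whose origin is the TCP and whose axes are the flange's). Camera axes: x right, y up, looking along -z (the intrinsics and any distortion apply to the point x, -y, -z); pixel columns grow to the right and rows downward; lengths in m; the calibration is good to about 2 mm. A picture is of the moment at which its call begins: read the wrist's pose just before it. There is no depth.
- robot.job_done(): hands the job in; it is judged then, once.
The state is a dict: "time": time; "joint_pos": joint angles; "joint_velocities": joint speeds; "tau": joint torques, N m; "ee_pos": TCP position; "orientation": TCP orientation; "force": force on the tool from outside, world axes, zero at the start; "torque": the same for the moment, N m; "opening": finger opening in m; "grasp_force": force on a finger pad.
Only numpy, scipy, OpenCV 4.12 (cv2) and the standard library are available. Lean on these libraries where they do the work, as an engineer would, in place of code of your own. Each camera call takes 0.05 s, during which the arm holds its last target. There are 200 camera calls.

TASK

One of the four white keys on the counter unit has been left latched down. With a fingertip, starting at the key next to the round dial and going along the row to the far end, tap all four keys lightly one after the other to feel which one does not give, then press that one all the way down and let go so that it pops up level with the others. Do not push any raised key down near its stop, do not release the latched key before the whole row has been tapped, leave the loose nuts and the gauge where they are, and finish with the hand clear.

Things in the scene. Friction and masses are not known exactly. Their poses are not given: they have to be found in the camera images.
- unit: Grey counter unit fixed on the bench, 130 mm (x) by 350 mm (y), top face 70 mm high. Origin: centre of its underside at bench level; z up. The key row runs along its y axis at x = 0, y = +65, +13, -39 and -91 mm, in black frames 3 mm high. A round dial knob, 48 mm across and 22 mm high, stands on top at y = +135 mm; the key next to it is the one at y = +65 mm.
- key_a: One of four identical white square push keys, cap 34 mm (unit's x) by 30 mm (unit's y). Origin: centre of the cap's top face, moving with the key; z up, yaw as the unit. Which letter sits in which place varies. Top of a raised key: 86 mm above the bench, 16 mm above the unit's top face; latched: 81 mm; at the bottom stop (10 mm travel): 76 mm.
- key_b: Key like key_a. Whichever key is latched at the start does not give below about 5.5 N; pushed on down to its bottom stop (about 8 to 9 N) its catch lets go, and it rises to the raised height when the finger leaves. It does not latch again.
- key_c: Key like key_a. Any raised key yields from about 2.5 N, 0.6 N more per mm, 8.5 N at the bottom stop, and springs back up; it does not latch.
- key_d: Key like key_a. Exactly one of the four keys is latched at the start; a tap of 1 to 4 N is light enough neither to release it nor to push a raised key too far.
- nut_1: Loose steel coupling nut standing on the bench on the robot's side of the unit, 27 mm over the flats, 30 mm high, bystander. Origin: centre of its underside.
- nut_2: A second loose nut like nut_1, bystander.
- gauge: Loose plug gauge lying on the bench beyond the unit, 120 mm long (its y) and 16 mm thick, black square handle and steel ends, bystander. Origin: under its middle.

How it is judged:
By the outcome, as a careful person would: the job done as asked, in the order asked, and still so for the second after the job is handed in, with the robot touching nothing.
It also fails if it takes over 58 s, if anything falls off the work surface, if the arm or the gripper's body presses on something with over 40 N, if the wrist force passes 120 N, or if a joint passes its speed limit or range.

## Working session

There is one attempt and no reset: what is moved stays moved. The work goes in short steps, Python scripts to look and compute and a tool call to move; the robot and the scene stay as the last step left them, time stands still between calls to the robot, and variables do not carry over. Pictures are saved under pics/ and viewed, at most 10 in all, crops included, and the job is handed in when it is done.

Besides the shell and the picture viewer there is one more tool, called after "Call:" in YAML: its name, and indented under it one key for each argument. send_rows: Moves the arm, as the interface text tells. Its arguments: {"type":"object","properties":{"commands":{"type":"array"},"jaw":{"type":"number"},"grip_force":{"type":"number"}},"required":["commands"]}

```bash
mkdir -p pics
cat > h.py <<'E'
import numpy as np, cv2
from scipy.spatial.transform import Rotation as R
from cell import robot, optics
def cam(name):
    s=robot.get_state(); c=optics.capture(name)
    if name=="wrist":
        T=np.eye(4); T[:3,:3]=R.from_quat(s["orientation"]).as_matrix(); T[:3,3]=s["ee_pos"]
        c["T"]=T@np.array(c["T_tool_cam"])
    else:
        T=np.eye(4); a=np.array(c["attitude"]); T[:3,:3]=a if a.shape==(3,3) else R.from_quat(a).as_matrix(); T[:3,3]=c["xyz"]; c["T"]=T
    return c
def ray(c,px,z):
    p=cv2.undistortPoints(np.array(px,float).reshape(-1,1,2),np.array(c["K"]),np.array(c["distortion"])).reshape(-1,2)
    d=np.c_[p[:,0],-p[:,1],-np.ones(len(p))]@c["T"][:3,:3].T
    o=c["T"][:3,3]; return o+d*((z-o[2])/d[:,2])[:,None]
def save(c,n): cv2.imwrite("pics/"+n+".png",c["color"][:,:,::-1])
E
python3 - <<'E'
from h import *
import pickle
s=robot.get_state(); print(s)
cs={}
for n in("top","side"):
    c=cam(n); save(c,n); cs[n]=c; print(n,c["T"].round(3).tolist())
pickle.dump(cs,open("cs.pkl","wb"))
cv2.imwrite("pics/both.png",cv2.resize(np.vstack([cs[n]["color"][:,:,::-1] for n in cs]),None,fx=.6,fy=.6))
E
```

```text
{'time': 0.0, 'joint_pos': array([ 1.29761318e+00,  3.53650158e-01,  1.63415969e+00, -5.35797337e-06,
        1.15519559e+00, -2.43416574e-03]), 'joint_velocities': array([ 0.00157891, -0.00097507, -0.0010725 , -0.00013814,  0.00034736,
        0.00110491]), 'tau': array([ 5.51807490e-03, -6.05262566e+01, -3.42069805e+01,  4.30257742e-04,
        9.36729979e-03,  1.45637409e-05]), 'ee_pos': array([0.16704823, 0.60175374, 0.23054949]), 'orientation': array([ 1.34960276e-01,  9.90850758e-01, -7.00030159e-04, -9.46119632e-05]), 'force': array([-0.17999167, -0.495862  ,  0.14378875]), 'torque': array([-0.00152816, -0.03679851,  0.00737294]), 'grasp_force': 0.0, 'opening': 0.08527999680549822}
top [[0.003, 0.989, -0.15, 0.463], [-1.0, 0.004, 0.007, 0.008], [0.008, 0.15, 0.989, 0.776], [0.0, 0.0, 0.0, 1.0]]
side [[0.997, 0.048, -0.066, 0.507], [-0.081, 0.677, -0.732, -0.489], [0.009, 0.734, 0.679, 0.539], [0.0, 0.0, 0.0, 1.0]]
```

View pics/top.png

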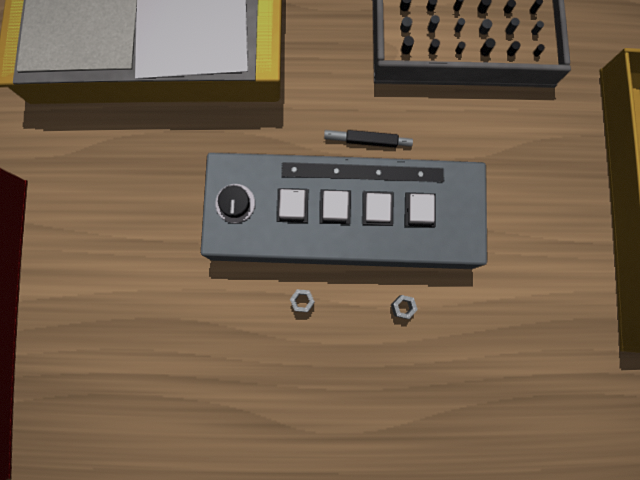

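View pics/side.png

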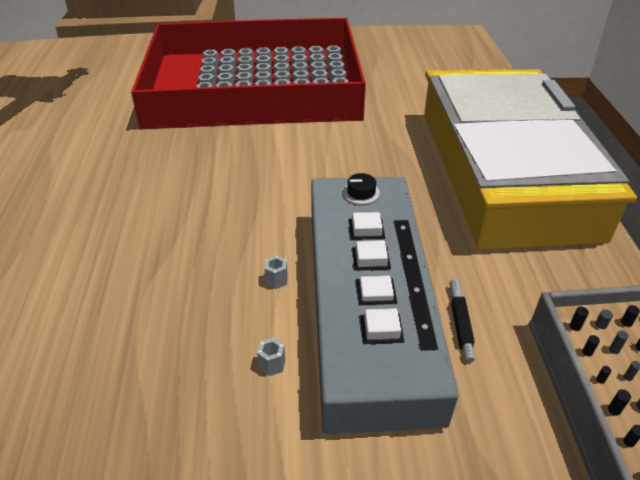

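The top view shows the dial at (234,203) and the keys at about (292,204), (336,205), (378,207) and (422,208). The nuts are at (302,301) and (404,307), and the gauge is at (370,139). The side view agrees. Next I measure the caps.

Run:
```python
from h import *
import pickle
cs=pickle.load(open("cs.pkl","rb"))
seed={"top":[(292,204),(336,205),(378,207),(422,208)],"side":[(367,222),(371,252),(377,287),(382,322)]}
for n,c in cs.items():
    g=c["color"].min(2)
    m=(g>(200 if n=="top" else 205)).astype(np.uint8)
    k,l,st,ce=cv2.connectedComponentsWithStats(m)
    for p in seed[n]:
        i=l[p[1],p[0]]; print(n,p,st[i].tolist(),ce[i].round(1),[ray(c,ce[i],z)[0].round(4).tolist()[:2] for z in(.086,.081)], c["color"][p[1],p[0]])
c=cs["top"]
print("unit corners",ray(c,[(207,154),(487,163),(486,265),(202,256)],.07).round(3).tolist())
print("dial",ray(c,[(233,202)],.09).round(3),"nuts",ray(c,[(302,300),(404,306)],.03).round(3).tolist())
s=robot.get_state();print(s["joint_pos"])
```

```text
top (292, 204) [0, 0, 640, 480, 307200] [319.5 239.5] [[0.5573, 0.005], [0.5579, 0.0049]] [189 187 190]
top (336, 205) [0, 0, 640, 480, 307200] [319.5 239.5] [[0.5573, 0.005], [0.5579, 0.0049]] [189 187 191]
top (378, 207) [0, 0, 640, 480, 307200] [319.5 239.5] [[0.5573, 0.005], [0.5579, 0.0049]] [188 186 190]
top (422, 208) [0, 0, 640, 480, 307200] [319.5 239.5] [[0.5573, 0.005], [0.5579, 0.0049]] [189 187 191]
side (367, 222) [354, 213, 28, 15, 387] [367. 220.] [[0.6017, 0.0348], [0.6027, 0.0406]] [233 230 231]
side (371, 252) [358, 241, 29, 18, 461] [371.8 249.4] [[0.6004, -0.0167], [0.6014, -0.0115]] [234 230 231]
side (377, 287) [362, 276, 31, 20, 547] [376.6 285.6] [[0.5978, -0.0731], [0.5988, -0.0685]] [233 230 231]
side (382, 322) [367, 309, 34, 22, 659] [382.9 319.8] [[0.5974, -0.1204], [0.5984, -0.1163]] [232 229 231]
unit corners [[0.666, 0.145, 0.07], [0.657, -0.204, 0.07], [0.529, -0.198, 0.07], [0.539, 0.147, 0.07]]
dial [[0.601 0.108 0.09 ]] nuts [[0.488, 0.026, 0.03], [0.481, -0.102, 0.03]]
[ 1.29761884e+00  3.53582419e-01  1.63402167e+00  1.16531529e-05
  1.15518773e+00 -2.40051205e-03]
```

```bash
cat >> h.py <<'E'
def plan(goal,yaw):
    """shift in tool axes (m) and turn about tool z (deg) so that tool y points along world heading yaw"""
    s=robot.get_state(); r=R.from_quat(s["orientation"]); m=r.as_matrix()
    d=m.T@(np.array(goal)-s["ee_pos"]); t=np.array([np.cos(yaw),np.sin(yaw),0])@m
    print("shift tool mm",(d*1000).round(1),"turn z deg",np.degrees(np.arctan2(-t[0],t[1])).round(2),"tilt",m[:,2].round(4))
E
python3 - <<'E'
from h import *
import pickle
cs=pickle.load(open("cs.pkl","rb"))
c=cs["top"]
m=(c["color"].min(2)>165).astype(np.uint8)
k,l,st,ce=cv2.connectedComponentsWithStats(m)
for p in [(292,204),(336,205),(378,207),(422,208)]:
    i=l[p[1],p[0]]; print(p,st[i].tolist(),[ray(c,ce[i],z)[0].round(4).tolist()[:2] for z in(.086,.081)])
plan([.6,.035,.13],-.027)
E
```

```text
(292, 204) [280, 190, 24, 26, 600] [[0.6015, 0.0382], [0.6025, 0.0385]]
(336, 205) [324, 191, 24, 27, 608] [[0.6002, -0.0136], [0.6012, -0.0138]]
(378, 207) [367, 193, 24, 27, 597] [[0.5975, -0.0649], [0.5985, -0.0654]]
(422, 208) [411, 194, 23, 27, 586] [[0.5968, -0.1177], [0.5977, -0.1186]]
shift tool mm [-568.8 -430.3  101.2] turn z deg 76.03 tilt [-3.0e-04 -1.2e-03 -1.0e+00]
```

Call:
send_rows:
  commands: [-0.9,-0.7,0,0,0,0,-0.9,-0.7,0,0,0,0,-0.9,-0.7,0,0,0,0,-0.9,-0.7,0,0,0,0,-0.9,-0.7,0,0,0,0,-0.9,-0.7,0,0,0,0,-0.9,-0.7,0,0,0,0,-0.9,-0.7,0,0,0,0,-0.9,-0.7,0,0,0,0,-0.9,-0.7,0,0,0,0]
  jaw: 0

```text
time: 0.93
ee_pos: [0.3717, 0.3261, 0.2311]
orientation: [0.135, 0.991, -0.0, -0.0]
force: [0.9, 1.1, 0.4]
opening: -0.0
grasp_force: 0.0
```

Call:
send_rows:
  commands: [-0.9,-0.7,0,0,0,0,-0.9,-0.7,0,0,0,0,-0.9,-0.7,0,0,0,0,-0.9,-0.7,0,0,0,0,-0.9,-0.7,0,0,0,0,-0.9,-0.7,0,0,0,0,-0.9,-0.7,0,0,0,0,-0.9,-0.7,0,0,0,0,-0.9,-0.7,0,0,0,0,-0.9,-0.7,0,0,0,0]

```text
time: 1.77
ee_pos: [0.5757, 0.0514, 0.231]
orientation: [0.135, 0.991, -0.0, -0.0]
force: [0.0, 1.4, 0.2]
opening: -0.0002
grasp_force: 0.0
```

Call:
send_rows:
  commands: [0,0,0,0,0,0.038,0,0,0,0,0,0.038,0,0,0,0,0,0.038,0,0,0,0,0,0.038,0,0,0,0,0,0.038,0,0,0,0,0,0.038,0,0,0,0,0,0.038,0,0,0,0,0,0.038,0,0,0,0,0,0.038,0,0,0,0,0,0.038]

```text
time: 2.6
ee_pos: [0.5749, 0.0531, 0.2309]
orientation: [0.671, 0.742, -0.0, -0.0]
force: [-0.3, 0.0, 0.3]
opening: -0.0003
grasp_force: 0.0
```

Run:
```python
from h import *
s=robot.get_state();print(s["time"],s["ee_pos"],s["force"],s["opening"],s["joint_pos"])
plan([.6015,.0365,.12],-.027)
c=cam("wrist");save(c,"w1")
```

```text
2.6 [0.5748707  0.05305141 0.23090276] [-0.33898736  0.01021289  0.26961199] -0.00032757365895191533 [ 8.94293112e-02  2.80164641e-01  1.73745950e+00 -7.71831846e-06
  1.12475227e+00 -1.08705166e-02]
shift tool mm [-19.1  24.9 110.9] turn z deg 7.29 tilt [-8.e-04 -1.e-04 -1.e+00]
```

View pics/w1.png

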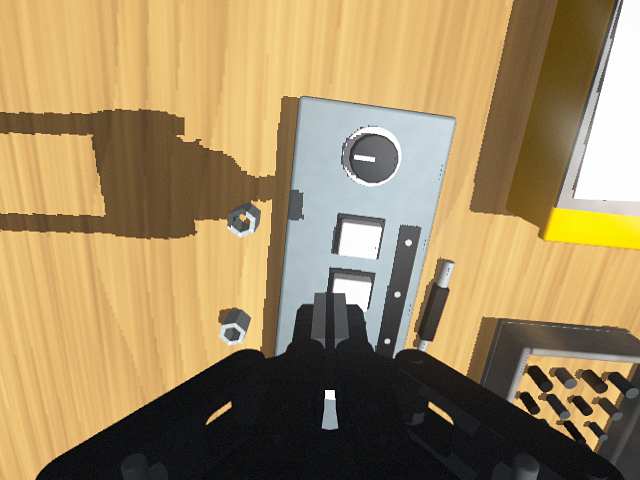

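The wrist view shows key 1 at about (360,238), key 2 partly hidden at (352,290), and the dial at (371,156). I check key 1 from here.

Run:
```python
from h import *
c=cam("wrist")
m=(c["color"].min(2)>200).astype(np.uint8)
k,l,st,ce=cv2.connectedComponentsWithStats(m); i=l[238,360]
x,y,w,h=st[i][:4];print(st[i],ce[i],ray(c,ce[i],.086).round(4), "dial",ray(c,[(371,156)],.075).round(4))
```

```text
[ 339  223   43   36 1275] [359.60705882 240.42509804] [[0.6018 0.039  0.086 ]] dial [[0.6038 0.1089 0.075 ]]
```

Call:
send_rows:
  commands: [-0.3,0.42,0.5,0,0,0,-0.3,0.42,0.8,0,0,0,0,0,0.9,0,0,0.02,0,0,0.9,0,0,0.02,0,0,0.6,0,0,0,0,0,0.3,0,0,0,0,0,0,0,0,0,0,0,0,0,0,0]

```text
time: 3.37
ee_pos: [0.6022, 0.0379, 0.1115]
orientation: [0.713, 0.701, -0.0, -0.0]
force: [0.0, 0.3, 0.9]
opening: 0.0001
grasp_force: 0.0
```

Run:
```python
from h import *
s=robot.get_state();print(s["time"],s["ee_pos"],s["force"])
plan([.602,.038,.090],-.027)
```

```text
3.3667 [0.60224928 0.03787195 0.11148074] [0.04751452 0.28395199 0.86575756]
shift tool mm [ 0.1 -0.2 21.5] turn z deg 0.56 tilt [-3.e-04 -1.e-04 -1.e+00]
```

Call:
send_rows:
  commands: [0,0,0.4,0,0,0,0,0,0.3,0,0,0,0,0,0.05,0,0,0,0,0,0,0,0,0,0,0,0,0,0,0,0,0,0,0,0,0]

```text
time: 3.87
ee_pos: [0.6024, 0.0379, 0.0892]
orientation: [0.714, 0.7, 0.0, 0.0]
force: [0.8, 0.1, 0.8]
opening: -0.0003
grasp_force: 0.0
```

Call:
send_rows:
  commands: [0,0,0.03,0,0,0,0,0,0.03,0,0,0,0,0,0,0,0,0,0,0,0,0,0,0]

```text
time: 4.2
ee_pos: [0.6021, 0.0379, 0.087]
orientation: [0.714, 0.7, 0.0, 0.0]
force: [-0.2, -0.0, 0.6]
opening: -0.0001
grasp_force: 0.0
```

Call:
send_rows:
  commands: [0,0,0.03,0,0,0,0,0,0,0,0,0,0,0,0,0,0,0]

```text
time: 4.45
ee_pos: [0.6022, 0.0378, 0.0861]
orientation: [0.714, 0.7, 0.0, 0.0]
force: [0.3, 0.3, 0.7]
opening: 0.0001
grasp_force: 0.2
```

Call:
send_rows:
  commands: [0,0,0.02,0,0,0,0,0,0,0,0,0,0,0,0,0,0,0]

```text
time: 4.7
ee_pos: [0.6022, 0.0379, 0.0856]
orientation: [0.714, 0.7, 0.0, 0.0]
force: [-0.2, 0.2, 2.3]
opening: 0.0
grasp_force: 1.2
```

Call:
send_rows:
  commands: [0,0,0.03,0,0,0,0,0,0,0,0,0,0,0,0,0,0,0]

```text
time: 4.95
ee_pos: [0.6023, 0.0378, 0.0847]
orientation: [0.714, 0.7, 0.0, 0.0]
force: [-0.2, -0.0, 3.3]
opening: -0.0001
grasp_force: 1.5
```

Key 1 gives: 1.3 mm at 3.3 N, and contact was at 86 mm. On to key 2.

Call:
send_rows:
  commands: [0,0,-0.4,0,0,0,-0.3,0,-0.2,0,0,0,-0.8,-0.02,0,0,0,0,-0.633,-0.02,0.2,0,0,0,0,0,0.3,0,0,0,0,0,0,0,0,0,0,0,0,0,0,0,0,0,0,0,0,0]

```text
time: 5.62
ee_pos: [0.6, -0.0137, 0.0878]
orientation: [0.714, 0.7, 0.0, -0.0]
force: [-0.6, 0.2, -0.9]
opening: -0.0003
grasp_force: 0.0
```

Call:
send_rows:
  commands: [0,0,0.04,0,0,0,0,0,0,0,0,0,0,0,0,0,0,0]

```text
time: 5.87
ee_pos: [0.6, -0.0136, 0.0865]
orientation: [0.714, 0.7, 0.0, 0.0]
force: [-0.4, -0.3, -0.2]
opening: 0.0003
grasp_force: 0.0
```

Call:
send_rows:
  commands: [0,0,0.03,0,0,0,0,0,0,0,0,0,0,0,0,0,0,0]

```text
time: 6.12
ee_pos: [0.6001, -0.0138, 0.0857]
orientation: [0.714, 0.7, 0.0, -0.0]
force: [0.4, 1.3, 1.5]
opening: 0.0001
grasp_force: 1.2
```

Call:
send_rows:
  commands: [0,0,0.03,0,0,0,0,0,0,0,0,0,0,0,0,0,0,0]

```text
time: 6.37
ee_pos: [0.6001, -0.0139, 0.0847]
orientation: [0.714, 0.7, 0.0, 0.0]
force: [0.9, 1.7, 3.3]
opening: 0.0002
grasp_force: 1.5
```

Key 2 gives the same way. On to key 3.

Call:
send_rows:
  commands: [0,0,-0.4,0,0,0,-0.3,0,-0.2,0,0,0,-0.8,-0.02,0,0,0,0,-0.633,-0.02,0.2,0,0,0,0,0,0.3,0,0,0,0,0,0,0,0,0,0,0,0,0,0,0,0,0,0,0,0,0]

```text
time: 7.03
ee_pos: [0.5977, -0.0657, 0.0878]
orientation: [0.714, 0.7, -0.0, -0.0]
force: [-0.1, 0.1, -0.5]
opening: -0.0
grasp_force: 0.0
```

Call:
send_rows:
  commands: [0,0,0.04,0,0,0,0,0,0,0,0,0,0,0,0,0,0,0]

```text
time: 7.28
ee_pos: [0.5978, -0.0656, 0.0865]
orientation: [0.714, 0.7, 0.0, 0.0]
force: [-0.4, -0.6, 0.4]
opening: -0.0001
grasp_force: 0.0
```

Call:
send_rows:
  commands: [0,0,0.03,0,0,0,0,0,0,0,0,0,0,0,0,0,0,0]

```text
time: 7.53
ee_pos: [0.5977, -0.0659, 0.0855]
orientation: [0.714, 0.7, -0.0, -0.0]
force: [-0.2, -0.3, 0.5]
opening: -0.0001
grasp_force: 0.0
```

Call:
send_rows:
  commands: [0,0,0.03,0,0,0,0,0,0,0,0,0,0,0,0,0,0,0]

```text
time: 7.78
ee_pos: [0.5976, -0.0661, 0.0845]
orientation: [0.714, 0.7, -0.0, -0.0]
force: [-0.2, -0.0, 0.5]
opening: 0.0003
grasp_force: 0.0
```

There is no contact at 84.5 mm, so key 3 sits low. I go down to 81 mm in small steps.

Call:
send_rows:
  commands: [0,0,0.05,0,0,0,0,0,0.04,0,0,0,0,0,0,0,0,0,0,0,0,0,0,0]

```text
time: 8.12
ee_pos: [0.5976, -0.066, 0.0817]
orientation: [0.714, 0.7, -0.0, -0.0]
force: [0.5, 0.5, 0.6]
opening: 0.0004
grasp_force: 0.0
```

Call:
send_rows:
  commands: [0,0,0.015,0,0,0,0,0,0,0,0,0,0,0,0,0,0,0]

```text
time: 8.37
ee_pos: [0.5977, -0.0661, 0.0814]
orientation: [0.714, 0.7, -0.0, 0.0]
force: [0.2, -0.3, 0.2]
opening: 0.0002
grasp_force: 0.0
```

Call:
send_rows:
  commands: [0,0,0.01,0,0,0,0,0,0,0,0,0,0,0,0,0,0,0]

```text
time: 8.62
ee_pos: [0.5978, -0.066, 0.0812]
orientation: [0.714, 0.7, 0.0, 0.0]
force: [0.6, -0.1, 0.3]
opening: 0.0
grasp_force: 0.4
```

Call:
send_rows:
  commands: [0,0,0.007,0,0,0,0,0,0,0,0,0,0,0,0,0,0,0]

```text
time: 8.87
ee_pos: [0.5978, -0.0661, 0.0811]
orientation: [0.714, 0.7, 0.0, 0.0]
force: [-0.8, 0.2, 3.5]
opening: 0.0002
grasp_force: 1.9
```

Call:
send_rows:
  commands: [0,0,0.004,0,0,0,0,0,0,0,0,0,0,0,0,0,0,0]

```text
time: 9.12
ee_pos: [0.5978, -0.0661, 0.0811]
orientation: [0.714, 0.7, 0.0, 0.0]
force: [-1.3, -0.3, 4.8]
opening: -0.0001
grasp_force: 2.6
```

Key 3 does not give: it stays at 81.1 mm with 3.5 to 4.8 N on it. The second step ran a little over the light range, but it stayed under the 5.5 N limit and nothing moved. Key 4 still has to be tapped.

Call:
send_rows:
  commands: [0,0,-0.4,0,0,0,0,0,-0.33,0,0,0,-0.8,-0.01,0,0,0,0,-0.8,-0.01,0.2,0,0,0,-0.133,0,0.3,0,0,0,0,0,0,0,0,0,0,0,0,0,0,0,0,0,0,0,0,0]

```text
time: 9.78
ee_pos: [0.5961, -0.1173, 0.088]
orientation: [0.714, 0.7, 0.0, -0.0]
force: [-0.4, 0.3, 0.3]
opening: 0.0
grasp_force: 0.0
```

Call:
send_rows:
  commands: [0,0,0.03,0,0,0,0,0,0,0,0,0,0,0,0,0,0,0]

```text
time: 10.03
ee_pos: [0.5962, -0.1175, 0.087]
orientation: [0.714, 0.7, 0.0, 0.0]
force: [0.3, -0.4, 0.6]
opening: 0.0
grasp_force: 0.0
```

Call:
send_rows:
  commands: [0,0,0.04,0,0,0,0,0,0,0,0,0,0,0,0,0,0,0]

```text
time: 10.28
ee_pos: [0.5963, -0.1177, 0.0858]
orientation: [0.714, 0.7, 0.0, 0.0]
force: [-0.1, 2.6, 2.0]
opening: -0.0001
grasp_force: 1.2
```

Call:
send_rows:
  commands: [0,0,0.03,0,0,0,0,0,0,0,0,0,0,0,0,0,0,0]

```text
time: 10.53
ee_pos: [0.5963, -0.1179, 0.0849]
orientation: [0.714, 0.7, 0.0, 0.0]
force: [1.4, 3.0, 2.7]
opening: -0.0003
grasp_force: 1.5
```

Key 4 gives, so key 3 is the latched one. I go back and press it to its stop.

Call:
send_rows:
  commands: [0,0,-0.4,0,0,0,0.3,0,-0.2,0,0,0,0.8,0.02,0,0,0,0,0.633,0.03,0.2,0,0,0,0,0,0.3,0,0,0,0,0,0.1,0,0,0,0,0,0,0,0,0,0,0,0,0,0,0]

```text
time: 11.2
ee_pos: [0.5984, -0.0666, 0.0847]
orientation: [0.714, 0.7, -0.0, -0.0]
force: [-0.1, -0.2, 0.2]
opening: -0.0001
grasp_force: 0.0
```

Call:
send_rows:
  commands: [0,0,0.1,0,0,0,0,0,0.04,0,0,0,0,0,0.03,0,0,0,0,0,0.03,0,0,0,0,0,0.03,0,0,0,0,0,0,0,0,0,0,0,0,0,0,0]

```text
time: 11.78
ee_pos: [0.5989, -0.0668, 0.0786]
orientation: [0.714, 0.7, 0.0, 0.0]
force: [-2.1, -2.0, 7.4]
opening: -0.0002
grasp_force: 3.8
```

Call:
send_rows:
  commands: [0,0,0.03,0,0,0,0,0,0.03,0,0,0,0,0,0.015,0,0,0,0,0,0,0,0,0,0,0,0,0,0,0]

```text
time: 12.2
ee_pos: [0.5989, -0.0667, 0.0765]
orientation: [0.714, 0.7, 0.0, 0.0]
force: [-2.8, -0.7, 8.5]
opening: -0.0
grasp_force: 4.6
```

Call:
send_rows:
  commands: [0,0,0.01,0,0,0,0,0,0.01,0,0,0,0,0,0,0,0,0,0,0,0,0,0,0]

```text
time: 12.53
ee_pos: [0.5989, -0.0667, 0.0761]
orientation: [0.714, 0.7, 0.0, 0.0]
force: [-2.9, -1.7, 10.3]
opening: -0.0002
grasp_force: 5.4
```

Call:
send_rows:
  commands: [0,0,0.007,0,0,0,0,0,0,0,0,0,0,0,0,0,0,0]

```text
time: 12.78
ee_pos: [0.599, -0.0667, 0.0761]
orientation: [0.714, 0.7, 0.0, 0.001]
force: [-4.1, -1.0, 12.6]
opening: 0.0002
grasp_force: 6.3
```

Call:
send_rows:
  commands: [0,0,-0.1,0,0,0,0,0,-0.4,0,0,0,0,0,-1,0,0,0,0,0,-1,0,0,0,0,0,-1,0,0,0,0,0,-1,0,0,0,-1,0,-1,0,0,0,-1,-1,0,0,0,0,0,-1,0,0,0,0,0,-1,0,0,0,0]

```text
time: 13.62
ee_pos: [0.507, -0.1246, 0.2401]
orientation: [0.715, 0.7, 0.0, 0.001]
force: [-0.1, -0.3, 0.1]
opening: 0.0002
grasp_force: 0.0
```

Call:
send_rows:
  commands: [0,-1,0,0,0,0,0,-1,0,0,0,0,0,-1,0,0,0,0,0,-1,0,0,0,0,0,-1,0,0,0,0,0,0,0,0,0,0,0,0,0,0,0,0,0,0,0,0,0,0]

```text
time: 14.28
ee_pos: [0.3589, -0.1207, 0.24]
orientation: [0.714, 0.7, 0.001, 0.001]
force: [-0.0, -0.9, -0.6]
opening: -0.0001
grasp_force: 0.0
```

Run:
```python
from h import *
s=robot.get_state();print(s["time"],s["ee_pos"],s["force"],abs(s["joint_velocities"]).max())
c=cam("side");save(c,"side2")
m=(c["color"].min(2)>205).astype(np.uint8)
k,l,st,ce=cv2.connectedComponentsWithStats(m)
for p in [(367,222),(371,252),(377,287),(382,322)]:
    i=l[p[1],p[0]]; print(st[i].tolist(),ray(c,ce[i],.086).round(4).tolist())
```

```text
14.2833 [ 0.35892386 -0.12065666  0.23995877] [-0.0466322  -0.86873637 -0.64126345] 0.023043538738849026
[354, 213, 28, 15, 392] [[0.6017, 0.0348, 0.086]]
[357, 241, 30, 18, 474] [[0.6003, -0.0168, 0.086]]
[362, 273, 32, 20, 563] [[0.5988, -0.0686, 0.086]]
[366, 309, 35, 23, 678] [[0.5974, -0.1203, 0.086]]
```

View pics/side2.png

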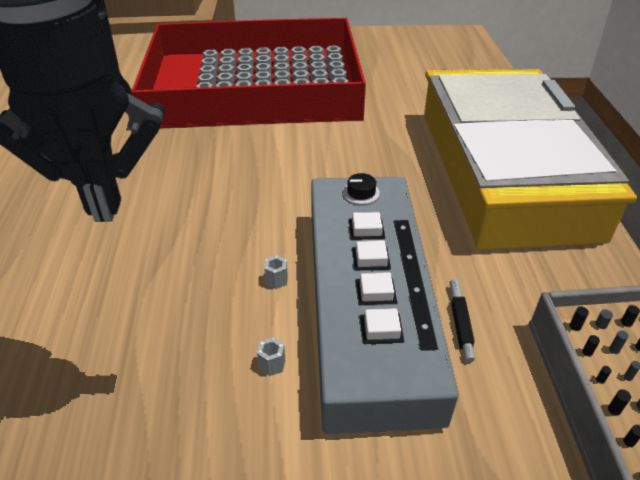

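In the new side view all four caps, at about (367,222) to (382,322), are evenly spaced at 51.6 to 51.8 mm, so they are level. The nuts at (276,271) and (271,357) and the gauge at (461,320) have not moved, and the hand is clear at upper left.

```bash
python3 -c "
from cell import robot
print(robot.job_done())"
```

```text
the job is handed in; nothing more can be done
None
```

I tapped all four keys in order from the dial; the third (y = -39 mm) was latched, so I pressed it to its stop, it popped up level with the others, and I handed the job in at about 14 s with the hand clear; its tap briefly reached 4.8 N, over the 4 N light limit but without moving or releasing it.

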